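# Point out the crooked connector, then the cutters to remove it

## Task

Brief a colleague on the next rework step by pointing, without touching the board or the tools. First push the bench magnifier's round head gently aside, to the robot's right, until no part of it is over the circuit board, and leave it there. Then point down at the big white connector that sits crooked on that board, fingertips two to three centimetres above it, and stay for two seconds; after that point in the same way at the side cutters among the tools on the left, and finish there, still pointing.

Things in the scene. Friction and masses are not known exactly. Their poses are not given: they have to be found in the camera images.
- part (a point): the big white connector on the board: a white block about 26 x 14 mm, 13 mm high, soldered on askew to the board's edges, by far the biggest white block on this board, on the half of the board that is farther from the robot (smaller square white connectors stand 20 to 35 mm from it). This point is the centre of its top, 14.5 mm above the PCB underside (29.5 mm above the bench), z up; in the board's frame x = 16, y = -41 mm
- board: green circuit board 112 x 142 mm, loose under the magnifier, standing on four 15 mm brass standoffs; PCB 1.6 mm thick, its parts reach at most 17 mm above its underside. Origin: centre of the PCB underside, 15 mm above the bench; x along the 112 mm side (roughly to the robot's left), y along the 142 mm side (roughly towards the robot), z up
- magnifier (a joint): swing of the magnifier's arm about its upright post (vertical axis, rad). It starts within 0.2 of 0, the head over the board; it grows as the head swings to the robot's right (anticlockwise seen from above), stop at 1.5; the other way there is a stop at -0.35. The hinge rubs (about 2 N at the head moves it, quick pushes take more) and stays where it is left
- lens (a point): centre of the magnifier's lens: a white ring-shaped head 124 mm across and 26 mm thick, clear lens in the middle, on a 13 mm tube, 190 mm from the post's axis. The head spans z = 0.140 to 0.166; this point lies at z = 0.153
- magnifier_stand: foot and post of the magnifier, fixed: round grey foot 120 mm across, 19 mm high, 13 mm post with a black hub up to z = 0.179. Origin: on the post's axis (the axis of the swing), at bench height
- cutters: side cutters (small pliers with two handles), 106 mm long, 52 mm wide over the handles, 12 mm high, lying loose and flat on the bench to the left of the board, jaws away from the robot. Origin: centre of the underside; y runs along them towards the handles, x across. Tweezers and a screwdriver lie beside them, about 75 mm apart, in any order
- tweezers: steel tweezers 127 mm long, 16 mm wide, 9 mm high, loose on the bench. Origin: centre of the underside, y along them
- driver: screwdriver 170 mm long, handle 16 mm thick, loose on the bench. Origin: centre of the underside, y along it, towards the handle
Not all that is in view belongs to the job. Leave any pink look-alike of the cutters alone.

How it is judged:
On the way, in this order (a step that is already met when the one before it is completed fails the run):
1. the magnifier's head is pushed aside, clear of the board, and left (horizontal distance between lens and board above 0.115 m and contact force between the fingers and magnifier_stand below 0.3 N and velocity of joint magnifier between -0.05 and 0.05 rad/s and value of joint magnifier above 0.35 rad), for 0.2 s.
2. the fingertips dwell just above the crooked white connector (horizontal distance between the grasp point and part below 0.016 m and z of the grasp point in the frame of part between 0.021 and 0.066 m and horizontal distance between lens and board above 0.115 m and value of joint magnifier above 0.35 rad), for 1.5 s.
3. the fingertips dwell just above the side cutters (x of the grasp point in the frame of cutters between -0.032 and 0.032 m and y of the grasp point in the frame of cutters between -0.058 and 0.058 m and z of the grasp point in the frame of cutters between 0.033 and 0.078 m and horizontal distance between lens and board above 0.115 m and value of joint magnifier above 0.35 rad), for 1 s.
At the end, for the whole second after the job is handed in: The program ends with the fingertips still 3 to 45 mm above the side cutters, within their outline (26 mm to the side, 53 mm lengthwise, plus 5 mm). The lens centre is over 115 mm from the board's centre seen from above; the board has moved under 6 mm and every tool under 10 mm (all of step 3 and distance of board from where it was at the start of the episode below 0.006 m and distance of each of cutters, tweezers, driver from where it was at the start of the episode below 0.01 m); the robot touches nothing.
It fails at once if the board or anything on it is touched or shifted (contact force between any of the fingers, the arm and board above 0.3 N or distance of board from where it was at the start of the episode above 0.006 m).
It fails at once if a hand tool is touched, shifted or lifted (contact force between any of the fingers, the arm and cutters above 0.3 N or distance of any of cutters, tweezers, driver from where it was at the start of the episode above 0.01 m or contact force between any of the fingers, the arm and tweezers above 0.3 N or contact force between any of the fingers, the arm and driver above 0.3 N).
It fails at once if the magnifier is pushed or knocked with more than 30 N (contact force between any of the fingers, the arm and magnifier_stand above 30 N).
It also fails if it takes over 64 s, if anything falls off the work surface, if the arm or the gripper's body presses on something with over 40 N, if the wrist force passes 120 N, or if a joint passes its speed limit or range.

## Robot

A 6-joint arm with a two-finger parallel gripper is mounted at the origin on a cart in front of the work surface, level with it; the furniture and walls round the work are solid. World frame = base frame: x ahead of the robot, y to its left, z up, the work surface at z = 0. Lengths are in m, angles in rad, forces in N, time in s.
With the tool pointing down it reaches from about 0.325 to 0.875 m from the base axis. Payload 4.4 kg.
Tool frame: the origin (TCP) lies at the centre of the arm's flange, where the gripper is bolted on; the fingertips stand 173 mm ahead of it and the grasp point (between the pads) lies 155 mm ahead of it (nose_length is the distance from the TCP to the fingertips, in m); z points along the fingers, y is the line along which they close (so a half turn about z gives the same grasp; the last joint's range is limited). The gripper opens to 85 mm and grips with 20 to 120 N. Pads are 22 mm wide; open, the fingers measure 114 mm over their backs; the gripper's body (76 mm by 85 mm) begins 54 mm behind the grasp point. The pads swing forward as they close: fully open they stand 13 mm farther back than shut.
Start: joints at [1.052, 0.207, 1.542, -0, 1.393, -0.15], TCP at [0.207, 0.536, 0.405] pointing down, gripper open.
Joint ranges: [-2.73, 2.73], [-0.86, 2.22], [0.23, 2.46], [-1.11, 4.25], [0.08, 2.63], [-2.82, 2.82]. Speed limits (rad/s): [2.79, 2.79, 3.14, 3.14, 3.14, 3.14].

## Interface

Orientations are given as a unit quaternion [w, x, y, z].
In Python, from rig import state, grab_frame, sign_off, nose_length gives the robot as it stands. The module is installed in compiled form; this text tells all that it offers.
- The arm moves only by the tool apply_moves, never from a script. Its argument "rows" is text: rows parted by semicolons, each of 6 numbers parted by spaces: the shift along the tool's x, y, z in units of 25 mm (1.0 is 25 mm), then the turn, a rotation vector about the tool's x, y, z in units of 5 degrees (1.0 is 5 degrees). In form: x y z wx wy wz; .... A call has 1 to 20 rows; each row is the pose to reach, as a shift and turn from the pose commanded when the call began, along the tool's axes at that moment; what a row does not reach only later rows make up. A row lasts 1/12 s, in which the tool goes at most 41.7 mm and 7.16 degrees, less where a joint would pass 70% of its speed; a pose out of reach is approached as far as the arm can. A call with a gripper value outside its range is refused whole. "gripper" is the closure, from 0 (fully open) to 1 (shut), set as the call begins (left out, the last holds). The fingers move at their own pace and stop on an object; "newtons" is the grip in N (left out, the last holds). Time passes only in rows, so rows that repeat a pose let the fingers close. It gives the time, the measured TCP pose, the force, the opening and the grip force at its end, in the units of the state.
- state(): the state, without advancing time (a new reading comes with each control period).
- grab_frame(name): name is "side" or "top"; returns a dict with "pixels" (400x640x3 uint8, blue, green, red), "mtx" (3x3 intrinsics, pixels), "k1" (the pictures are not rectified: a ray, as slopes to the right and down, at radius r is drawn at 1 + k1 r^2 times it, then the intrinsics apply), "R" (3x3) and "t" (3): a world point X has camera coordinates R X + t. Camera axes: x right, y down, z forward; pixel columns grow to the right and rows downward; lengths in m; the calibration is good to about 2 mm. A picture is of the moment at which its call begins. There is no depth.
- sign_off(): hands the job in; it is judged then, once.
The state is a dict: "time": time; "joint_positions": joint angles; "joint_velocities": joint speeds; "tau": joint torques, N m; "ee_pos": TCP position; "eef_rot": TCP orientation; "wrist_force": force on the tool from outside, world axes, zero at the start; "moment": the same for the moment, N m; "grip_width": opening from 0.0 (shut) to 1.0 (fully open); "gripper_force": force on a finger pad.
Only numpy, scipy, OpenCV 4.12 (cv2) and the standard library are available. Lean on these libraries where they do the work, as an engineer would, in place of code of your own. Each camera call takes 0.05 s, during which the arm holds its last target. There are 200 camera calls.

## Working session

There is one attempt and no reset: what is moved stays moved. The work goes in short steps, Python scripts to look and compute and a tool call to move; the robot and the scene stay as the last step left them, time stands still between calls to the robot, and variables do not carry over. Pictures are saved under pics/ and viewed, at most 10 in all, crops included, and the job is handed in when it is done.

Besides the shell and the picture viewer there is one more tool, called as name(argument=value, ...), one argument or row to a line, values as JSON. apply_moves: Moves the arm, as the interface text tells. Its arguments: {"type":"object","properties":{"rows":{"type":"string"},"gripper":{"type":"number"},"newtons":{"type":"number"}},"required":["rows"]}

```bash
mkdir -p pics
cat > h.py <<'E'
import numpy as np, cv2
from rig import *
def snap(n,f):
    d=grab_frame(n); cv2.imwrite('pics/'+f,d['pixels']); np.savez('pics/'+f+'.npz',**{k:d[k] for k in d}); return d
def ray(d,u,v):
    K=d['mtx'];p=np.array([(u-K[0,2])/K[0,0],(v-K[1,2])/K[1,1]]);q=p.copy()
    for _ in range(30): q=p/(1+d['k1']*(q@q))
    R=np.array(d['R']);return -R.T@d['t'], R.T@np.r_[q,1]
def at(d,u,v,z):
    c,r=ray(d,u,v);return c+r*(z-c[2])/r[2]
def proj(d,X):
    c=np.array(d['R'])@X+d['t'];q=c[:2]/c[2];q=q*(1+d['k1']*(q@q));K=d['mtx'];return np.array([K[0,0]*q[0]+K[0,2],K[1,1]*q[1]+K[1,2]])
E
python3 -c "
from h import *
print(state(),nose_length)
for n in ('top','side'):
    d=snap(n,n+'1.png');print(n,-np.array(d['R']).T@d['t'],d['mtx'],d['k1'])"
```

```text
{'time': 0.0, 'joint_positions': array([ 1.05150802e+00,  2.07445561e-01,  1.54296048e+00,  3.77829603e-05,
        1.39349966e+00, -1.50483778e-01]), 'joint_velocities': array([-0.00015885,  0.00120852,  0.00031514, -0.00099179,  0.00185416,
       -0.000868  ]), 'tau': array([-1.91134268e-04, -3.83041620e+01, -2.91594404e+01, -1.48623094e-04,
        1.06861180e-02, -8.73918964e-06]), 'ee_pos': array([0.20710296, 0.53601968, 0.40350769]), 'eef_rot': array([-3.97663855e-04,  1.83362141e-01,  9.83044753e-01, -1.08616682e-03]), 'wrist_force': array([ 0.07589388, -0.75681446,  0.25383831]), 'moment': array([-0.01857764, -0.02069949, -0.00950287]), 'gripper_force': 0.0, 'grip_width': 1.0016917105293706} 0.1734
top [0.44409522 0.19792731 1.21806869] [[394.90043155   0.         315.08174417]
 [  0.         394.90043155 201.16581099]
 [  0.           0.           1.        ]] -0.04827961820765763
side [0.45032615 1.27128668 0.55700123] [[430.95629146   0.         314.82989238]
 [  0.         430.95629146 196.19420535]
 [  0.           0.           1.        ]] 0.01587815429452767
```

View pics/top1.png

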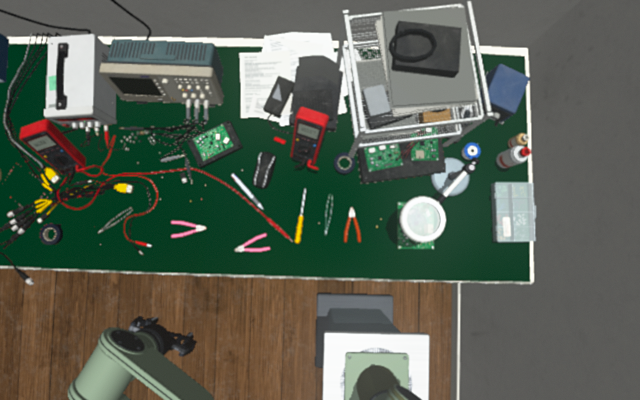

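View pics/side1.png

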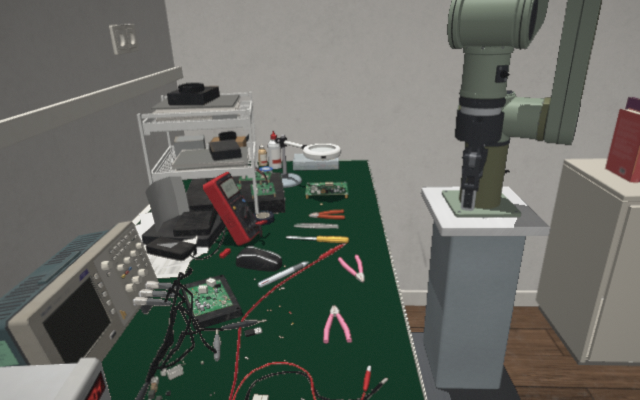

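Top view: +x is up and +y is left. Cutters candidates are red-orange (352,226) and the pink look-alikes (187,229) and (253,243), so I choose the red one. The magnifier head is at (422,219), its post near (449,180), and the board is under it at about (416,228). The other boards, at (400,160) and (215,143), don't belong to the job. Next is a close crop to check this.

```bash
python3 -c "
from h import *
im=cv2.imread('pics/top1.png')[145:265,320:480];cv2.imwrite('pics/c1.png',cv2.resize(im,None,fx=5,fy=5,interpolation=cv2.INTER_CUBIC))
d=np.load('pics/top1.png.npz')
print('lens',at(d,422,219,.153),'post?',at(d,460,178,.179),'cut',at(d,352,226,.006))"
```

```text
lens [ 0.49255    -0.09328405  0.153     ] post? [ 0.6037316  -0.18812432  0.179     ] cut [0.47188169 0.08214532 0.006     ]
```

View pics/c1.png

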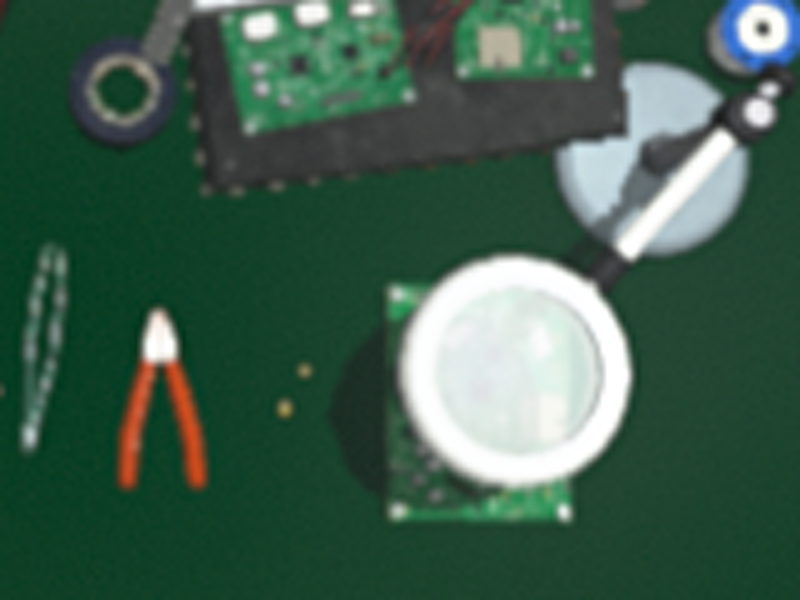

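The crop confirms the cutters (red-orange, crop (160,400), white jaws away from the robot). The lens centre is at crop (515,370), the hub at (757,110), and the visible board corners at (388,288), (388,520) and (572,520). The tan-white block at crop (550,415) is in the wrong place on the board. I'll check the connector again once the lens is clear.

```bash
python3 -c "
from h import *
d=np.load('pics/top1.png.npz')
c=lambda u,v,z:at(d,320+u/5,145+v/5,z)[:2]
L=c(515,370,.16);H=c(757,112,.179)
B=[c(390,287,.017),c(390,520,.017),c(571,520,.017)]
bc=(B[0]+B[2])/2;print('L',L,'H',H,np.linalg.norm(L-H),'board',bc,B)
th=np.arctan2(*(L-H)[::-1]);print('th',th)
for dq in np.arange(0,1.3,.1):
    t=th+dq;l=H+.19*np.array([np.cos(t),np.sin(t)]);k=l-.062*np.array([-np.sin(t),np.cos(t)])
    k9=l-.075*np.array([-np.sin(t),np.cos(t)])
    print(round(dq,1),l.round(3),'dist',round(np.linalg.norm(l-bc),3),'contact',k.round(3),k9.round(3))
R=cv2.Rodrigues
from scipy.spatial.transform import Rotation as Ro
s=state();q=s['eef_rot'];print(Ro.from_quat([*q[1:],q[0]]).as_matrix().round(3))
"
```

```text
L [ 0.49230443 -0.09408111] H [ 0.63339904 -0.21932272] 0.18866147151449975 board [ 0.47803039 -0.1123917 ] [array([ 0.54752767, -0.05623928]), array([ 0.40578206, -0.05790867]), array([ 0.4085331 , -0.16854412])]
th 2.415646844117456
0.0 [ 0.491 -0.093] dist 0.023 contact [ 0.532 -0.047] [ 0.541 -0.037]
0.1 [ 0.479 -0.108] dist 0.005 contact [ 0.516 -0.058] [ 0.523 -0.047]
0.2 [ 0.469 -0.124] dist 0.015 contact [ 0.5  -0.07] [ 0.507 -0.059]
0.3 [ 0.46  -0.141] dist 0.033 contact [ 0.486 -0.084] [ 0.491 -0.073]
0.4 [ 0.453 -0.158] dist 0.052 contact [ 0.473 -0.1  ] [ 0.477 -0.087]
0.5 [ 0.448 -0.177] dist 0.071 contact [ 0.462 -0.116] [ 0.465 -0.104]
0.6 [ 0.445 -0.195] dist 0.089 contact [ 0.453 -0.134] [ 0.454 -0.121]
0.7 [ 0.443 -0.214] dist 0.108 contact [ 0.445 -0.152] [ 0.445 -0.139]
0.8 [ 0.444 -0.233] dist 0.126 contact [ 0.439 -0.172] [ 0.438 -0.159]
0.9 [ 0.446 -0.252] dist 0.143 contact [ 0.436 -0.191] [ 0.433 -0.178]
1.0 [ 0.45  -0.271] dist 0.161 contact [ 0.434 -0.211] [ 0.43  -0.199]
1.1 [ 0.457 -0.289] dist 0.178 contact [ 0.434 -0.231] [ 0.429 -0.219]
1.2 [ 0.464 -0.306] dist 0.194 contact [ 0.436 -0.251] [ 0.43  -0.239]
[[-0.933  0.361 -0.001]
 [ 0.361  0.933 -0.002]
 [ 0.    -0.002 -1.   ]]
```

apply_moves(
  rows="-1 -0.75 0 0 0 -0.2; -2.1 -1.56 0 0 0 -0.42;-3.5 -2.6 0 0 0 -0.7; -4.9 -3.6 0 0 0 -1; -6.3 -4.7 0 0 0 -1.3; -7.7 -5.7 0 0 0 -1.6; -9.1 -6.75 0 0 0 -1.9; -10.5 -7.8 0 0 0 -2.2; -11.9 -8.8 0 0 0 -2.5; -13.3 -9.9 0 0 0 -2.8; -14.7 -10.9 0 0 0 -3.1; -16.1 -11.9 0 0 0 -3.4; -17.5 -13 0 0 0 -3.7; -18.6 -13.8 0 0 0 -3.9; -19.6 -14.5 0 0 0 -4.1; -20.4 -15.1 0 0 0 -4.24; -20.9 -15.5 0 0 0 -4.24; -21.06 -15.62 0 0 0 -4.24; -21.06 -15.62 0 0 0 -4.24",
  gripper=1,
)

```text
time: 1.68
ee_pos: [0.5577, -0.0181, 0.4041]
eef_rot: [-0.001, 0.0, 1.0, 0.0]
wrist_force: [-0.7, 0.2, 0.1]
grip_width: -0.002
gripper_force: 0.0
```

apply_moves(
  rows="0 0 0.5 0 0 0; 0 0 1 0 0 0; 0 0 1.5 0 0 0; 0 0 2 0 0 0; 0 0 2.5 0 0 0; 0 0 3 0 0 0; 0 0 3.36 0 0 0; 0 0 3.36 0 0 0; 0 0 3.36 0 0 0",
)

```text
time: 2.43
ee_pos: [0.5574, -0.0177, 0.3198]
eef_rot: [-0.001, -0.001, 1.0, 0.0]
wrist_force: [0.2, -0.3, 0.3]
grip_width: -0.0
gripper_force: 0.0
```

```bash
python3 -c "
from h import *
a=snap('top','t2.png')['pixels'][130:270,330:500];b=snap('side','s2.png')['pixels'][110:220,230:390]
a=cv2.resize(a,(485,400));b=cv2.resize(b,(582-270,215),interpolation=cv2.INTER_CUBIC)
o=np.zeros((400,800,3),np.uint8);o[:,:485]=a;o[:215,488:]=b;cv2.imwrite('pics/c2.png',o);print(state()['ee_pos'])"
```

```text
[ 0.55808639 -0.01783923  0.32137753]
```

View pics/c2.png

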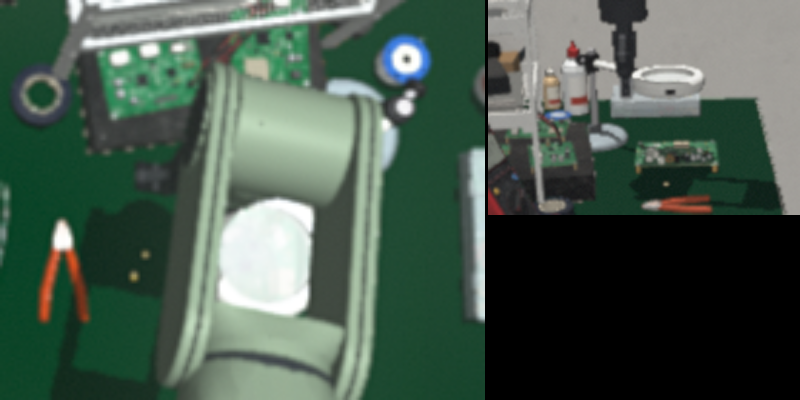

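apply_moves(
  rows="0.15 -0.17 0 0 0 0; 0.3 -0.34 0 0 0 0; 0.45 -0.5 0 0 0 0; 0.58 -0.65 0 0 0 0; 0.75 -0.8 0 0 0 0; 0.9 -0.88 0 0 0 0; 1.15 -1.02 0 0 0 0; 1.39 -1.16 0 0 0 0; 1.6 -1.32 0 0 0 0; 1.82 -1.48 0 0 0 0; 2.03 -1.64 0 0 0 0; 2.24 -1.83 0 0 0 0; 2.46 -2.01 0 0 0 0; 2.67 -2.2 0 0 0 0; 2.86 -2.39 0 0 0 0; 3.05 -2.57 0 0 0 0; 3.23 -2.76 0 0 0 0",
)

```text
time: 3.95
ee_pos: [0.4763, -0.0872, 0.3205]
eef_rot: [-0.0, -0.001, 1.0, 0.0]
wrist_force: [1.6, 0.8, 0.2]
grip_width: 0.0
gripper_force: 1.0
```

apply_moves(
  rows="0.16 -0.22 0 0 0 0; 0.32 -0.45 0 0 0 0; 0.48 -0.68 0 0 0 0; 0.63 -0.9 0 0 0 0; 0.78 -1.13 0 0 0 0; 0.92 -1.36 0 0 0 0; 1.04 -1.6 0 0 0 0; 1.16 -1.84 0 0 0 0; 1.28 -2.08 0 0 0 0; 1.38 -2.35 0 0 0 0; 1.47 -2.61 0 0 0 0; 1.56 -2.88 0 0 0 0; 1.63 -3.13 0 0 0 0; 1.7 -3.38 0 0 0 0; 1.76 -3.64 0 0 0 0; 1.8 -3.92 0 0 0 0; 1.84 -4.2 0 0 0 0; 1.88 -4.48 0 0 0 0; 1.9 -4.75 0 0 0 0; 1.9 -4.75 0 0 0 0",
)

```text
time: 5.62
ee_pos: [0.4294, -0.207, 0.3207]
eef_rot: [-0.0, -0.0, 1.0, -0.001]
wrist_force: [-0.5, -0.2, -0.1]
grip_width: 0.003
gripper_force: 0.0
```

apply_moves(
  rows="-0.1 0.4 0 0 0 0; -0.2 1 0 0 0 0; -0.2 2 -0.3 0 0 0; -0.2 3 -0.8 0 0 0; -0.2 4.2 -1.4 0 0 0; -0.2 5.5 -2 0 0 0; -0.2 7 -2 0 0 0; -0.2 8.5 -2 0 0 0; -0.2 10 -2 0 0 0; -0.2 11.5 -2 0 0 0; -0.2 13 -2 0 0 0; -0.2 14.2 -2 0 0 0; -0.2 15.2 -2 0 0 0; -0.2 15.6 -2 0 0 0; -0.2 15.6 -2 0 0 0",
)

```text
time: 6.87
ee_pos: [0.4335, 0.1865, 0.3707]
eef_rot: [0.0, -0.003, 1.0, 0.0]
wrist_force: [-0.2, -0.4, -1.0]
grip_width: -0.001
gripper_force: 0.0
```

```bash
python3 -c "
from h import *
im=snap('top','t3.png')['pixels'][145:265,340:500];cv2.imwrite('pics/c3.png',cv2.resize(im,None,fx=5,fy=5,interpolation=cv2.INTER_CUBIC));print(state()['ee_pos'])"
```

```text
[0.43370754 0.18522105 0.37056786]
```

View pics/c3.png

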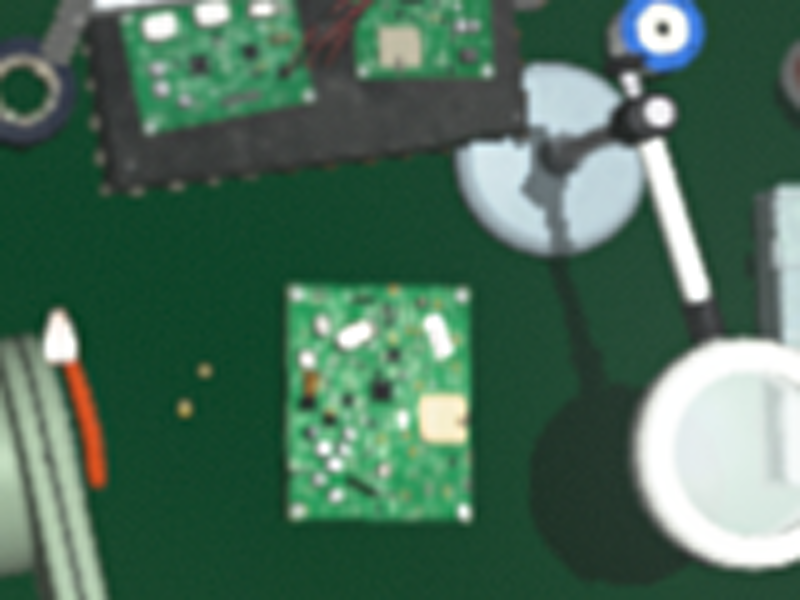

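The head now sits at crop (750,455), well clear of the board. There are two crooked white blocks, at crop (354,334) and (438,335). The first matches board coordinates (16, -41) mm, so that is the connector.

```bash
python3 -c "
from h import *
d=np.load('pics/t3.png.npz')
c=lambda u,v,z:at(d,340+u/5,145+v/5,z)[:2]
B=np.array([c(290,287,.0166),c(470,287,.0166),c(470,520,.0166),c(290,520,.0166)]);bc=B.mean(0)
y=(B[2]+B[3]-B[0]-B[1]);y/=np.linalg.norm(y);x=np.array([y[1],-y[0]])*1
x=x if x[1]>0 else -x
print('bc',bc,x,y,'model',bc+.016*x-.041*y,'seen',c(354,334,.0295),'other',c(438,335,.0295))
d=np.load('pics/top1.png.npz')
c=lambda u,v,z:at(d,320+u/5,145+v/5,z)[:2]
print('cut jaws',c(158,308,.006),'handles',c(128,488,.006),c(199,488,.006))"
```

```text
bc [ 0.4781308 -0.1124384] [-0.00823569  0.99996609] [-0.99996609 -0.00823569] model [ 0.51899763 -0.09610128] seen [ 0.51902445 -0.09279874] other [ 0.51982304 -0.14400316]
cut jaws [0.53146778 0.08460346] handles [0.42068078 0.10065625] [0.42185199 0.05721274]
```

apply_moves(
  rows="-0.2 -0.6 0 0 0 0; -0.6 -1.6 0 0 0 0; -1 -2.9 0 0 0 0; -1.4 -4.3 0 0 0 0; -1.8 -5.7 0 0 0 0; -2.2 -7.1 0 0 0 0; -2.6 -8.5 0 0 0 0; -3 -9.8 0 0 0 0; -3.3 -10.7 0 0 0 0; -3.4 -11.1 0 0 0 0; -3.4 -11.22 0 0 0 0; -3.4 -11.22 1 0 0 0; -3.4 -11.22 2 0 0 0; -3.4 -11.22 3 0 0 0; -3.4 -11.22 4 0 0 0; -3.4 -11.22 4.6 0 0 0; -3.4 -11.22 4.6 0 0 0; -3.4 -11.22 4.6 0 0 0",
)

```text
time: 8.42
ee_pos: [0.5185, -0.0952, 0.2549]
eef_rot: [-0.001, -0.001, 1.0, 0.001]
wrist_force: [0.4, -0.3, -0.0]
grip_width: 0.0
gripper_force: 0.0
```

```bash
python3 -c "
from h import *
im=snap('side','s4.png')['pixels'][100:240,240:440];cv2.imwrite('pics/c4.png',cv2.resize(im,None,fx=4,fy=4,interpolation=cv2.INTER_CUBIC));print(state()['ee_pos'])
d=np.load('pics/s4.png.npz');print((proj(d,np.array([.519,-.0945,.0295]))-[240,100])*4,(proj(d,np.array([.519,-.0945,.082]))-[240,100])*4)"
```

```text
[ 0.51942172 -0.09559183  0.25630245]
[300.79713373 345.59627861] [299.27236648 287.17665821]
```

View pics/c4.png

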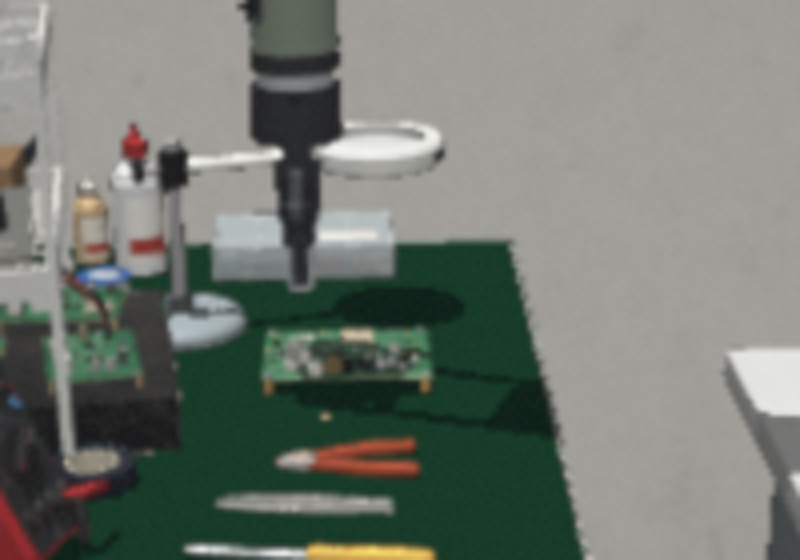

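The closed fingertips are at crop (300,287), exactly where I predicted, above the connector (300,345). Next I lower 27 mm and dwell.

apply_moves(
  rows="0 0 0.3 0 0 0; 0 0 0.6 0 0 0; 0 0 0.9 0 0 0; 0 0 1.08 0 0 0; 0 0 1.08 0 0 0; 0 0 1.08 0 0 0; 0 0 1.08 0 0 0; 0 0 1.08 0 0 0; 0 0 1.08 0 0 0; 0 0 1.08 0 0 0; 0 0 1.08 0 0 0; 0 0 1.08 0 0 0; 0 0 1.08 0 0 0; 0 0 1.08 0 0 0; 0 0 1.08 0 0 0; 0 0 1.08 0 0 0; 0 0 1.08 0 0 0; 0 0 1.08 0 0 0; 0 0 1.08 0 0 0; 0 0 1.08 0 0 0",
)

```text
time: 10.13
ee_pos: [0.5195, -0.096, 0.2287]
eef_rot: [-0.0, -0.001, 1.0, -0.0]
wrist_force: [-0.4, -0.0, 0.1]
grip_width: 0.001
gripper_force: 0.0
```

apply_moves(
  rows="0 0 0 0 0 0; 0 0 0 0 0 0; 0 0 0 0 0 0; 0 0 0 0 0 0; 0 0 0 0 0 0; 0 0 0 0 0 0; 0 0 0 0 0 0; 0 0 0 0 0 0; 0 0 0 0 0 0; 0 0 0 0 0 0; 0 0 0 0 0 0; 0 0 0 0 0 0; 0 0 0 0 0 0; 0 0 0 0 0 0",
)

```text
time: 11.3
ee_pos: [0.5195, -0.096, 0.2287]
eef_rot: [-0.0, -0.001, 1.0, -0.0]
wrist_force: [0.3, -0.2, 0.3]
grip_width: 0.002
gripper_force: 0.0
```

apply_moves(
  rows="0 0 -0.6 0 0 0; 0 0 -1.4 0 0 0; 0 0.2 -2 0 0 0; 0.3 1 -2 0 0 0; 0.5 2 -2 0 0 0; 0.7 3.2 -2 0 0 0; 0.9 4.4 -2 0 0 0; 1.1 5.5 -2 0 0 0; 1.3 6.4 -2 0 0 0; 1.38 7 -2 0 0 0; 1.38 7.12 -2 0 0 0; 1.38 7.12 -1.4 0 0 0; 1.38 7.12 -0.7 0 0 0; 1.38 7.12 0 0 0 0; 1.38 7.12 0.4 0 0 0; 1.38 7.12 0.7 0 0 0; 1.38 7.12 0.7 0 0 0; 1.38 7.12 0.7 0 0 0; 1.38 7.12 0.7 0 0 0; 1.38 7.12 0.7 0 0 0",
)

```text
time: 12.97
ee_pos: [0.4854, 0.0818, 0.2122]
eef_rot: [0.001, -0.001, 1.0, -0.0]
wrist_force: [1.1, -0.5, -0.2]
grip_width: 0.0
gripper_force: 0.0
```

apply_moves(
  rows="0 0 0 0 0 0; 0 0 0 0 0 0; 0 0 0 0 0 0; 0 0 0 0 0 0; 0 0 0 0 0 0; 0 0 0 0 0 0; 0 0 0 0 0 0; 0 0 0 0 0 0; 0 0 0 0 0 0; 0 0 0 0 0 0; 0 0 0 0 0 0; 0 0 0 0 0 0; 0 0 0 0 0 0; 0 0 0 0 0 0; 0 0 0 0 0 0; 0 0 0 0 0 0; 0 0 0 0 0 0; 0 0 0 0 0 0",
)

```text
time: 14.47
ee_pos: [0.4847, 0.082, 0.2112]
eef_rot: [-0.0, -0.001, 1.0, 0.0]
wrist_force: [0.4, 0.6, -0.4]
grip_width: -0.002
gripper_force: 0.0
```

```bash
python3 -c "
from h import *
im=snap('side','s5.png')['pixels'][100:240,240:440];cv2.imwrite('pics/c5.png',cv2.resize(im,None,fx=4,fy=4,interpolation=cv2.INTER_CUBIC));print(state()['ee_pos'],state()['wrist_force'])"
```

```text
[0.48473803 0.08196724 0.2111963 ] [-0.5227414   0.4668509   0.12088504]
```

View pics/c5.png

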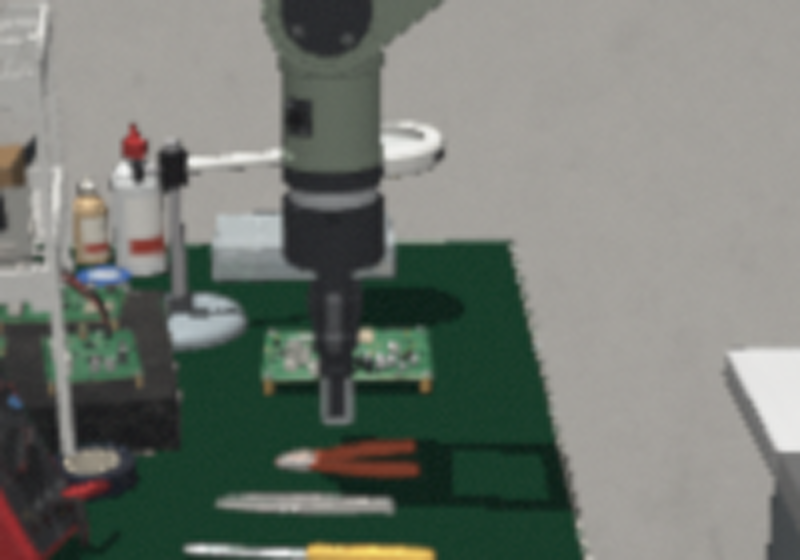

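The fingertips, at crop (338,422), hover over the cutters at (345,458). Nothing else has moved, so I'm handing in.

```bash
python3 -c "
from rig import *
print(sign_off())"
```

```text
the job is handed in; nothing more can be done
None
```

I handed the job in at about 14.5 s on the robot's clock, but the hand-in gave no verdict: the magnifier head is clear of the board, the arm pointed at the crooked connector for over 2 s, and it ended still pointing about 25 mm above the side cutters.

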